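Release and slide open a terminal cover

ROBOT

A 6-joint arm with a two-finger parallel gripper is mounted at the origin on a cart in front of the work surface, level with it; the furniture and walls round the work are solid. World frame = base frame: x ahead of the robot, y to its left, z up, the work surface at z = 0. Lengths are in m, angles in rad, forces in N, time in s.
With the tool pointing down it reaches from about 0.425 to 0.95 m from the base axis. Payload 3.5 kg.
Tool frame: the origin (TCP) lies between the finger pads; the fingertips stand 19 mm ahead of it and the grasp point (between the pads) is the TCP (ctrl.tcp_to_tips is the distance from the TCP to the fingertips, in m); z points along the fingers, y is the line along which they close (so a half turn about z gives the same grasp; the last joint's range is limited). The gripper opens to 85 mm and grips with 20 to 120 N. Pads are 22 mm wide; open, the fingers measure 114 mm over their backs; the gripper's body (76 mm by 85 mm) begins 54 mm behind the grasp point. The pads swing forward as they close: fully open they stand 13 mm farther back than shut.
Start: joints at [1.159, 0.286, 1.577, -0, 1.279, -0.15], TCP at [0.175, 0.652, 0.25] pointing down, gripper open.
Joint ranges: [-2.77, 2.77], [-0.9, 2.22], [0.21, 2.48], [-1.53, 4.67], [0.24, 2.81], [-2.84, 2.84]. Speed limits (rad/s): [2.79, 2.79, 3.14, 3.14, 3.14, 3.14].

INTERFACE

Orientations are given as a unit quaternion [x, y, z, w].
In Python, from workcell import ctrl gives the robot as it stands. The module is installed in compiled form; this text tells all that it offers.
- The arm moves only by the tool arm_command, never from a script. Its argument "series" is a list that holds one entry, the list of rows, each a list of 7 numbers: the turn, a rotation vector about the tool's x, y, z in degrees, then the shift along the tool's x, y, z in mm, then the closure, from -1 (fully open) to 1 (shut). In form: [[[wx, wy, wz, tx, ty, tz, claw], ...]]. A call has 1 to 12 rows; each row is the pose to reach, as a shift and turn from the pose commanded when the call began, along the tool's axes at that moment; what a row does not reach only later rows make up. A row lasts 1/10 s, in which the tool goes at most 50 mm and 8.59 degrees, less where a joint would pass 70% of its speed; a pose out of reach is approached as far as the arm can. A call with a gripper value outside its range is refused whole. The fingers move at their own pace and stop on an object; "force" is the grip in N (left out, the last holds). Time passes only in rows, so rows that repeat a pose let the fingers close. It gives the time, the measured TCP pose, the force, the opening and the grip force at its end, in the units of the state.
- ctrl.state(): the state, without advancing time (a new reading comes with each control period).
- ctrl.get_image(name): name is "side" or "top" or "wrist"; returns a dict with "image" (420x560x3 uint8, red, green, blue), "fx", "fy", "cx", "cy" (pixels), "distortion" ([k1, k2, p1, p2, k3] as OpenCV has them; the pictures are not rectified), "extrinsics" (4x4, takes a point from world to camera coordinates). Camera axes: x right, y up, looking along -z (the intrinsics and any distortion apply to the point x, -y, -z); pixel columns grow to the right and rows downward; lengths in m; the calibration is good to about 2 mm. A picture is of the moment at which its call begins. There is no depth.
- ctrl.sign_off(): hands the job in; it is judged then, once.
Trained networks look in the newest picture that a camera, given by its name, has taken for a name from the list of things; names that differ only in an ending like _2 or _b are one class to them, and where a whole thing is asked for, a point or a joint stands for the part that bears it (a point fixed in the world has none). Each returns a list of dicts, best first, with "confidence" (0 to 1); they miss things now and then, are a little off and sometimes report something else, mostly with a low value. They report only what shows in the picture. A call takes as long as a camera call. They do not tell look-alikes from the thing itself.
- ctrl.search_frame(camera, thing): "location" ([column, row] in pixels, amid what is visible of it).
- ctrl.silhouettes(camera, thing): "region" (420x560 bool, what is visible of it) and "location" ([column, row] in pixels, amid what is visible of it).
The state is a dict: "time_s": time; "joint_positions": joint angles; "joint_vel": joint speeds; "tau": joint torques, N m; "eef_pos": TCP position; "eef_rot": TCP orientation; "contact_force": force on the tool from outside, world axes, zero at the start; "wrist_torque": the same for the moment, N m; "width": finger opening in m; "gripper_force": force on a finger pad.
Only numpy, scipy, OpenCV 4.12 (cv2) and the standard library are available. Lean on these libraries where they do the work, as an engineer would, in place of code of your own. Each camera call takes 0.05 s, during which the arm holds its last target. There are 200 camera calls.

TASK

Open the terminal unit that has the orange snap tab: press the orange tab fully down with the fingertips, then push its white cover along the guides, off the terminals and up against the end stop at the far end of the unit. Only press and push: do not lift or tip the cover, and leave the unit with the blue tab shut and the things lying around where they are.

Things in the scene. Friction and masses are not known exactly. Their poses are not given: they have to be found in the camera images.
- orange_unit: grey terminal unit with the orange snap tab, bolted down, 146 x 72 mm (low feet to x = +-94). Origin: centre of its underside, on the table; z up, x the way its cover slides open, y towards the tab. The cover rides on runners (tops 34 mm above the table) between side rails (inner faces y = +-31.5 mm, tops 40 mm high). Terminal seat: the -x half; parking deck: the +x half
- orange_seat (a point): centre of the orange unit's seat at runner height (x = -36, y = 0, z = 34 mm of the unit), axes as the unit's. The brass terminals in it are lower than the runner tops. At the rear it ends in a low back lip, x = -73 to -67 mm of the unit, top 40 mm above the table
- orange_stop (a point): centre of the inner face of the orange unit's end stop, at runner height (x = +67, y = 0, z = 34 mm of the unit); the stop is a wall 6 mm thick, top 56 mm above the table
- orange_tab (a joint): how far the orange tab is pressed: 0 up, 0.015 m fully down at its hard stop (starts at 0 to 0.003). No spring: it stays wherever it is left; 4 to 5 N move it down. Its cross bar (x = -4.5 to +5.5 mm of the unit) stands up to 12 mm above the runners before the cover and blocks it; fully down it lies 3 mm below the runner tops
- orange_pad (a point): top centre of the orange tab's square thumb pad, 30 x 30 x 7 mm, beside the unit at x = +10, y = +55 mm of its frame (y from 40 to 70 mm); 52 mm above the table when fully up, 37 mm when fully pressed; it is pressed straight down
- orange_cover: loose white cover of the orange-tab unit: block 60 x 60 x 28 mm, ribs on top, 0.10 to 0.21 kg. Origin: centre of its underside, axes as the unit's. Shut: x = -36 mm in the unit, underside 34 mm and top 62 mm above the table, rear (-x) face 7 mm in from the outside of the back lip. Open, against the end stop: x = +37 mm, a slide of 73 mm. Pushed on its rear face it slides at 1 to 3 N
- blue_unit: grey terminal unit with the blue snap tab, bolted down, 146 x 72 mm (low feet to x = +-94). Origin: centre of its underside, on the table; z up, x the way its cover slides open, y towards the tab. The cover rides on runners (tops 34 mm above the table) between side rails (inner faces y = +-31.5 mm, tops 40 mm high). Terminal seat: the -x half; parking deck: the +x half
- blue_seat (a point): centre of the blue unit's seat at runner height (x = -36, y = 0, z = 34 mm of the unit), axes as the unit's. The brass terminals in it are lower than the runner tops. At the rear it ends in a low back lip, x = -73 to -67 mm of the unit, top 40 mm above the table
- blue_stop (a point): centre of the inner face of the blue unit's end stop, at runner height (x = +67, y = 0, z = 34 mm of the unit); the stop is a wall 6 mm thick, top 56 mm above the table
- blue_tab (a joint): how far the blue tab is pressed: 0 up, 0.015 m fully down at its hard stop (starts at 0 to 0.003). No spring: it stays wherever it is left; 4 to 5 N move it down. Its cross bar (x = -4.5 to +5.5 mm of the unit) stands up to 12 mm above the runners before the cover and blocks it; fully down it lies 3 mm below the runner tops
- blue_pad (a point): top centre of the blue tab's square thumb pad, 30 x 30 x 7 mm, beside the unit at x = +10, y = +55 mm of its frame (y from 40 to 70 mm); 52 mm above the table when fully up, 37 mm when fully pressed; it is pressed straight down
- blue_cover: loose white cover of the blue-tab unit: block 60 x 60 x 28 mm, ribs on top, 0.10 to 0.21 kg. Origin: centre of its underside, axes as the unit's. Shut: x = -36 mm in the unit, underside 34 mm and top 62 mm above the table, rear (-x) face 7 mm in from the outside of the back lip. Open, against the end stop: x = +37 mm, a slide of 73 mm. Pushed on its rear face it slides at 1 to 3 N
- lens_box_1: small white octagonal optic box, 38 x 42 x 19 mm, loose bystander; origin at the centre of its underside
- lens_box_2: small pink octagonal optic box, 38 x 42 x 19 mm, loose bystander; origin at the centre of its underside
- screwdriver: red and black screwdriver, 192 mm long, 18 mm high, lying along its y axis, loose bystander; origin at the centre of its underside
- clamp_fork: bright metal clamping fork, 24 x 60 x 8 mm, lying flat, loose bystander; origin at the centre of its underside
Not all that is in view belongs to the job. Leave any green look-alike of the orange_cover alone.

How it is judged:
On the way, in this order (a step that is already met when the one before it is completed fails the run):
1. the orange tab is pressed fully down while its cover is still shut (value of joint orange_tab above 0.0135 m and x of orange_cover in the frame of orange_unit below -0.03 m), for 0.1 s.
2. the orange unit's cover has been pushed up to the end stop (x of orange_cover in the frame of orange_unit between 0.031 and 0.045 m and y of orange_cover in the frame of orange_unit between -0.005 and 0.005 m and z of orange_cover in the frame of orange_unit between 0.031 and 0.037 m and angle between orange_cover's own z axis and vertical below 0.06 rad), for 0.2 s.
At the end, for the whole second after the job is handed in: the orange tab is still down (at least 13.5 of 15 mm); the cover of that unit lies flat on its runners at rest, within 6 mm of the end stop; the blue unit's cover is within 5 mm of its place and the blue tab is not pressed (under 6 mm) (all of step 2 and value of joint orange_tab above 0.0135 m and linear speed of orange_cover below 0.01 m/s and distance of blue_cover from where it was at the start of the episode below 0.005 m and value of joint blue_tab below 0.006 m); the robot touches nothing.
It fails at once if the orange unit's cover is lifted more than 8 mm off its runners or tipped more than 0.2 rad (z of orange_cover in the frame of orange_unit above 0.042 m or angle between orange_cover's own z axis and vertical above 0.2 rad).
It fails at once if the unit with the blue tab is touched off: its tab pressed in beyond 6 mm or its cover shifted by more than 5 mm (value of joint blue_tab above 0.006 m or distance of blue_cover from where it was at the start of the episode above 0.005 m).
It fails at once if a loose thing lying around is moved by more than 20 mm (distance of any of lens_box_1, lens_box_2, screwdriver, clamp_fork from where it was at the start of the episode above 0.02 m).
It also fails if it takes over 45 s, if anything falls off the work surface, if the arm or the gripper's body presses on something with over 40 N, if the wrist force passes 120 N, or if a joint passes its speed limit or range.

## Working session

There is one attempt and no reset: what is moved stays moved. The work goes in short steps, Python scripts to look and compute and a tool call to move; the robot and the scene stay as the last step left them, time stands still between calls to the robot, and variables do not carry over. Pictures are saved under pics/ and viewed, at most 10 in all, crops included, and the job is handed in when it is done.

Besides the shell and the picture viewer there is one more tool, called after "Emit:" as name([rows], argument=value, ...), one row to a line, values as JSON. arm_command: Moves the arm, as the interface text tells. Its arguments: {"type":"object","properties":{"series":{"type":"array","items":{"type":"array","items":{"type":"array","items":{"type":"number"}}}},"force":{"type":"number"}},"required":["series"]}

```bash
mkdir -p pics; cat > h.py <<'E'
import numpy as np, cv2
from workcell import ctrl
from scipy.spatial.transform import Rotation as R
def K(d): return np.array([[d['fx'],0,d['cx']],[0,d['fy'],d['cy']],[0,0,1.]]), np.array(d['distortion'],float)
F=np.diag([1,-1,-1.])
def proj(d,P):
    k,D=K(d); E=np.array(d['extrinsics']); c=(np.atleast_2d(P)@E[:3,:3].T+E[:3,3])@F
    return cv2.projectPoints(c,np.zeros(3),np.zeros(3),k,D)[0][:,0]
def ray(d,px,z):
    k,D=K(d); E=np.array(d['extrinsics']); u=cv2.undistortPoints(np.array(px,float).reshape(-1,1,2),k,D)[:,0]
    r=np.c_[u,np.ones(len(u))]@F@E[:3,:3]; o=-E[:3,:3].T@E[:3,3]
    z=np.broadcast_to(z,len(r)); return o+r*((z-o[2])/r[:,2])[:,None]
def save(n,im): cv2.imwrite(f'pics/{n}.png',im[...,::-1])
E
python3 - <<'E'
from h import *
a=ctrl.get_image('top'); b=ctrl.get_image('side')
save('top0',a['image']);save('side0',b['image'])
for d,n in ((a,'top'),(b,'side')):
  E=np.array(d['extrinsics']);print(n,-E[:3,:3].T@E[:3,3])
  for t in ('orange_unit','blue_unit','orange_cover','orange_pad','blue_pad','screwdriver','clamp_fork','lens_box_1'):
    print(n,t,[(np.round(x['location']).tolist(),round(x['confidence'],2)) for x in ctrl.search_frame(n,t)][:4])
print(ctrl.state()['eef_pos'],ctrl.state()['eef_rot'],ctrl.tcp_to_tips)
E
```

```text
top [0.3306173  0.1396922  1.05513424]
top orange_unit [([212.0, 204.0], 0.59)]
top blue_unit [([283.0, 220.0], 0.7), ([192.0, 198.0], 0.63)]
top orange_cover [([162.0, 269.0], 0.84), ([203.0, 225.0], 0.75)]
top orange_pad [([190.0, 204.0], 0.56), ([286.0, 241.0], 0.41)]
top blue_pad [([266.0, 226.0], 0.46)]
top screwdriver [([288.0, 150.0], 0.75)]
top clamp_fork [([392.0, 304.0], 0.61)]
top lens_box_1 [([249.0, 282.0], 0.52), ([347.0, 286.0], 0.51)]
side [ 0.31506135 -0.53948839  0.70729321]
side orange_unit [([259.0, 189.0], 0.97)]
side blue_unit [([274.0, 237.0], 0.66)]
side orange_cover [([241.0, 176.0], 0.91), ([189.0, 179.0], 0.83)]
side orange_pad [([252.0, 171.0], 0.57)]
side blue_pad [([261.0, 215.0], 0.71)]
side screwdriver [([350.0, 213.0], 0.8)]
side clamp_fork [([242.0, 365.0], 0.55)]
side lens_box_1 [([236.0, 308.0], 0.65)]
[0.17467821 0.65200801 0.25035894] [ 1.30554138e-01  9.91441181e-01  3.37746838e-05 -1.72788405e-06] 0.019
```

View pics/top0.png

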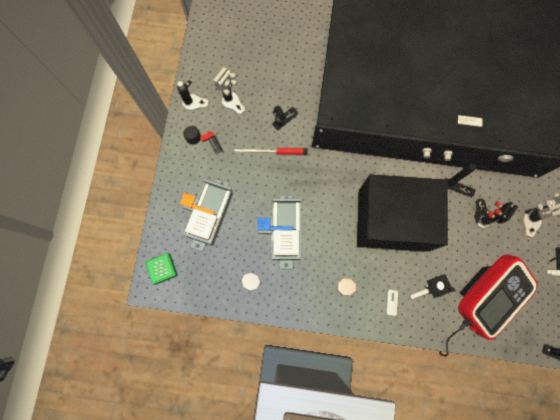

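View pics/side0.png

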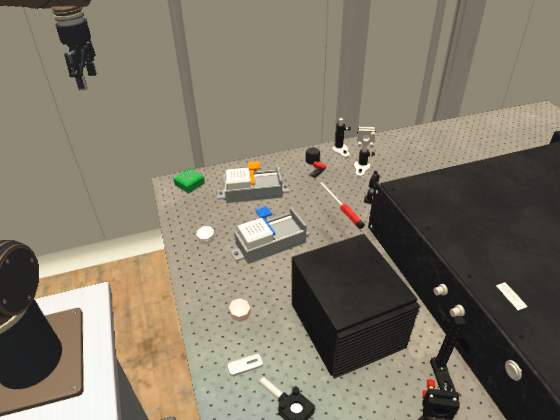

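The top view shows the orange-tab unit at (207,213), with its pad at (190,202) and white cover at (203,225). The blue unit is at (286,228) and a green look-alike block at (162,269). The orange unit's cover is the white block next to the orange tab. I'll confirm with an enlarged crop.

```bash
python3 - <<'E'
from h import *
a=ctrl.get_image('top'); b=ctrl.get_image('side')
A=a['image'][175:255,165:245]; B=b['image'][150:210,210:300]
A=cv2.resize(A,None,fx=5,fy=5,interpolation=cv2.INTER_CUBIC);B=cv2.resize(B,(400,267),interpolation=cv2.INTER_CUBIC)
C=np.zeros((400,800,3),np.uint8);C[:,:400]=A;C[:267,400:]=B;save('crop1',C)
for n,d in(('top',a),('side',b)):
  h=cv2.cvtColor(d['image'],cv2.COLOR_RGB2HSV)
  m=cv2.inRange(h,(8,170,130),(22,255,255)); 
  q=cv2.connectedComponentsWithStats(m); 
  print(n,[(q[2][i],q[3][i].round(1)) for i in range(1,q[0]) if q[2][i][4]>15])
  for t in('orange_cover','orange_unit'):
    for s in ctrl.silhouettes(n,t)[:2]:
      c=max(cv2.findContours(s['region'].astype(np.uint8),0,2)[0],key=cv2.contourArea)
      print(n,t,s['confidence'],cv2.minAreaRect(c),ray(d,[cv2.minAreaRect(c)[0]],.06 if 'cover' in t else .03))
E
```

```text
top [(array([181, 193,  33,  21, 179], dtype=int32), array([192. , 202.5]))]
top orange_cover 0.94 ((202.43104553222656, 224.67242431640625), (27.66860580444336, 25.811655044555664), 21.801410675048828) [[0.49192491 0.3483327  0.06      ]]
top orange_cover 0.75 ((160.37930297851562, 268.9482727050781), (26.925825119018555, 27.482912063598633), 68.19859313964844) [[0.37407687 0.42652083 0.06      ]]
top orange_unit 0.74 ((201.0289764404297, 212.4543914794922), (46.63990783691406, 71.80426025390625), 21.124719619750977) [[0.52673101 0.36365955 0.03      ]]
top orange_unit 0.52 ((272.5, 224.0), (12.0, 29.0), 90.0) [[0.52308876 0.18346215 0.03      ]]
side [(array([248, 162,  12,  23, 136], dtype=int32), array([253. , 169.9]))]
side orange_cover 0.7 ((237.85366821289062, 177.68292236328125), (19.215087890625, 22.528032302856445), 83.6598129272461) [[0.49279018 0.34170761 0.06      ]]
side orange_cover 0.7 ((189.24615478515625, 180.43077087402344), (20.093624114990234, 27.28763771057129), 60.2551155090332) [[0.37473111 0.37317172 0.06      ]]
side orange_unit 0.56 ((251.87196350097656, 180.6550750732422), (38.35028076171875, 70.5379638671875), 84.5596694946289) [[0.53209493 0.35705403 0.03      ]]
side orange_unit 0.56 ((268.4267883300781, 218.08969116210938), (30.10527801513672, 12.441699028015137), 50.52754211425781) [[0.52775033 0.20175091 0.03      ]]
```

View pics/crop1.png

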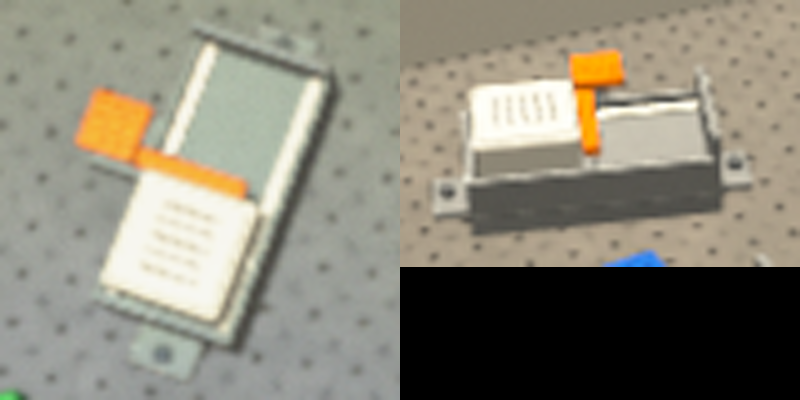

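The crop confirms it. The orange pad (crop 115,125) joins the bar in front of the white cover, whose top corners are at (145,170), (258,205), (215,325) and (102,285). I'll fit the unit pose to these corners in both views.

```bash
cat > fit.py <<'E'
from h import *
from scipy.optimize import least_squares
a=ctrl.get_image('top'); b=ctrl.get_image('side')
T=lambda u,v:((u+.5)/5-.5+165,(v+.5)/5-.5+175)
S=lambda u,v:((u-400+.5)/4.444-.5+210,(v+.5)/4.444-.5+150)
M=[(-6,30,62),(-6,-30,62),(-66,-30,62),(-66,30,62),(10,55,51)]
I=[T(145,170),T(258,205),T(215,325),T(102,285),T(115,125)]
J=[S(570,82),S(580,140),S(472,150),S(470,88),S(597,70)]
M=np.array(M)/1e3
W=lambda p:np.c_[M[:,:2]@np.array([[np.cos(p[2]),np.sin(p[2])],[-np.sin(p[2]),np.cos(p[2])]])+p[:2],M[:,2]]
for nm,s in (('top',[(a,I)]),('side',[(b,J)]),('both',[(a,I),(b,J)])):
  r=least_squares(lambda p:np.concatenate([(proj(d,W(p))-np.array(x)).ravel() for d,x in s]),[.53,.35,-.4],loss='soft_l1')
  print(nm,r.x.round(4),np.degrees(r.x[2]).round(1),r.fun.round(1))
E
python3 fit.py
```

```text
top [ 0.5288  0.3458 -0.186 ] -10.7 [-0.  -0.4  0.7  0.4  0.3 -0.2 -0.6 -0.2 -0.3  0.4]
side [ 0.5287  0.3418 -0.2044] -11.7 [ 0.5 -0.5 -0.1  0.2 -0.1  0.1 -0.3  0.2  0.  -0.2]
both [ 0.5289  0.3448 -0.1915] -11.0 [ 0.4 -0.5  1.1  0.5  0.6 -0.2 -0.3 -0.3  0.2  0.3  0.1 -1.1 -0.2 -0.5
 -0.1 -0.4 -0.6 -0.2 -0.5 -0.8]
```

Emit:
arm_command([
  [[0,0,-4,-60,-20,10,1],[0,0,-4,-104,-36,20,1],[0,0,-4,-148,-52,30,1],[0,0,-4,-192,-67,40,1],[0,0,-4,-236,-82,50,1],[0,0,-4,-280,-98,60,1],[0,0,-4,-324,-113,70,1],[0,0,-4,-368,-128,80,1],[0,0,-4,-400,-140,90,1],[0,0,-4,-428,-149,100,1],[0,0,-4,-428,-149,100,1],[0,0,-4,-428,-149,100,1]],
])

```text
time_s: 2.5
eef_pos: [0.5497, 0.3968, 0.1499]
eef_rot: [0.097, 0.995, -0.0, -0.001]
contact_force: [0.2, 0.1, 0.4]
width: 0.0
gripper_force: 0.0
```

```bash
python3 - <<'E'
from h import *
d=ctrl.get_image('wrist'); p=np.array([.529,.345,0]);Rm=R.from_euler('z',-11,degrees=True).as_matrix()
im=d['image'].copy()
P=[(10,55,51),(-5,40,51),(25,40,51),(25,70,51),(-5,70,51),(-6,30,62),(-6,-30,62),(-66,-30,62),(-66,30,62)]
for q in proj(d,np.array(P)/1e3@Rm.T+p): cv2.circle(im,tuple(int(v) for v in q.round()),3,(255,0,255),1)
save('w1',im)
E
```

```text
(no output)
```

View pics/w1.png

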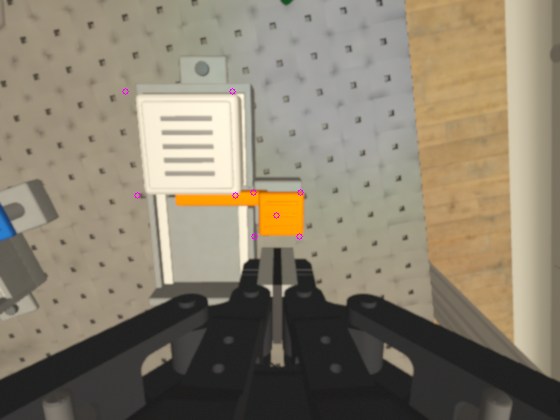

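The fitted points (magenta) sit close to the parts. The true pad, around (281,214), lies 4 px right of the prediction, and the cover about 8 px right. I'll refit with this view.

```bash
sed -i '/^for nm/,$d' fit.py; cat >> fit.py <<'E'
d0=ctrl.get_image('wrist')
L=[(243,191),(144,194),(138,95),(239,93),(281,214)]
for nm,s in (('wrist',[(d0,L)]),('top+wrist',[(a,I),(d0,L)]),):
  r=least_squares(lambda p:np.concatenate([(proj(d,W(p))-np.array(x)).ravel()*(1 if d is a else .3) for d,x in s]),[.53,.35,-.2],loss='soft_l1')
  print(nm,r.x.round(4),np.degrees(r.x[2]).round(1),r.fun.round(1))
E
python3 fit.py
```

```text
wrist [ 0.5296  0.3508 -0.1901] -10.9 [-0.1  1.1  0.2  0.3 -1.1 -0.9  0.3 -0.3  0.6  0.2]
top+wrist [ 0.5293  0.3489 -0.1836] -10.5 [-1.3 -0.8 -0.6  0.  -0.8 -0.6 -1.8 -0.6 -1.5  0.  -1.1  1.1 -0.8  0.4
 -2.4 -0.8 -1.  -0.4 -0.2  0.1]
```

Emit:
arm_command([
  [[0,0,0,0,4,35,1],[0,0,0,0,4,70,1],[0,0,0,0,4,77,1],[0,0,0,0,4,80,1],[0,0,0,0,4,83,1],[0,0,0,0,4,86,1],[0,0,0,0,4,89,1],[0,0,0,0,4,92,1],[0,0,0,0,4,94,1],[0,0,0,0,4,94,1]],
])

```text
time_s: 3.7
eef_pos: [0.5513, 0.4019, 0.0571]
eef_rot: [0.096, 0.995, 0.001, 0.001]
contact_force: [1.0, 1.6, 3.2]
width: -0.0001
gripper_force: 1.9
```

Emit:
arm_command([
  [[0,0,0,0,0,2,1],[0,0,0,0,0,3,1],[0,0,0,0,0,4,1],[0,0,0,0,0,4,1]],
])

```text
time_s: 4.1
eef_pos: [0.5515, 0.4021, 0.0557]
eef_rot: [0.096, 0.995, 0.001, 0.001]
contact_force: [-3.0, 0.0, 14.1]
width: -0.0003
gripper_force: 7.0
```

Emit:
arm_command([
  [[0,0,0,0,0,-30,1],[0,0,0,0,0,-65,1],[0,0,0,35,-20,-70,1],[0,0,0,75,-41,-70,1],[0,0,0,99,-55,-70,1],[0,0,0,99,-55,-70,1],[0,0,0,99,-55,-70,1]],
])

```text
time_s: 4.8
eef_pos: [0.4418, 0.3654, 0.1213]
eef_rot: [0.096, 0.995, -0.001, -0.001]
contact_force: [0.2, -0.1, 0.2]
width: 0.0
gripper_force: 0.0
```

```bash
python3 - <<'E'
from h import *
d=ctrl.get_image('wrist');t=ctrl.get_image('top');b=ctrl.get_image('side')
B=cv2.resize(b['image'][130:220,190:310],(533,400),interpolation=cv2.INTER_CUBIC)
A=cv2.resize(t['image'][175:255,165:245],(266,266),interpolation=cv2.INTER_CUBIC)
C=np.zeros((400,800,3),np.uint8);C[:,:533]=B;C[:266,533:799]=A;save('c2',C)
s=ctrl.state();print(s['eef_pos'],s['contact_force'])
E
```

```text
[0.44364614 0.36617965 0.12221529] [-0.33717806 -0.49366861 -0.25148956]
```

View pics/c2.png

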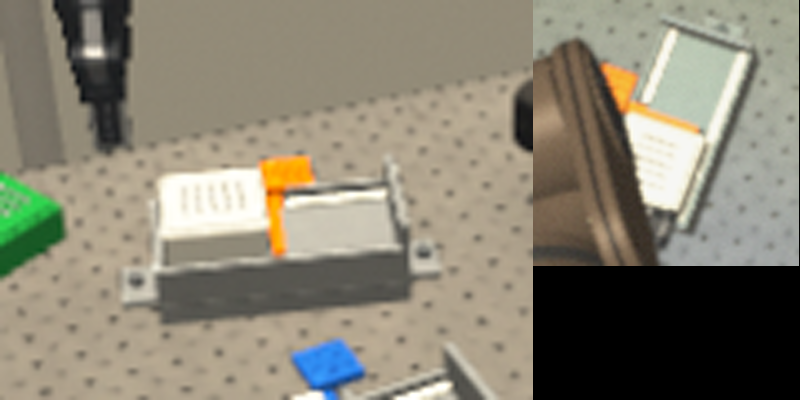

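The pad now sits low at (287,172), and the fingertips are behind the cover, clear of it. Next I descend and push.

Emit:
arm_command([
  [[0,0,0,0,0,25,1],[0,0,0,0,0,45,1],[0,0,0,0,0,56,1],[0,0,0,0,0,56,1],[0,0,0,-6,0,56,1],[0,0,0,-12,0,56,1],[0,0,0,-18,0,56,1],[0,0,0,-24,0,56,1],[0,0,0,-28,0,56,1],[0,0,0,-28,0,56,1]],
])

```text
time_s: 5.95
eef_pos: [0.4712, 0.3607, 0.0667]
eef_rot: [0.096, 0.995, 0.0, 0.001]
contact_force: [-0.0, 0.2, -0.1]
width: -0.0
gripper_force: 0.0
```

```bash
python3 - <<'E'
from h import *
d=ctrl.get_image('wrist');b=ctrl.get_image('side')
B=cv2.resize(b['image'][130:220,190:310],(400,300),interpolation=cv2.INTER_CUBIC)
C=np.zeros((300,800,3),np.uint8);C[:,:400]=B;C[:,400:]=cv2.resize(d['image'],(400,300));save('c3',C)
E
```

```text
(no output)
```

View pics/c3.png

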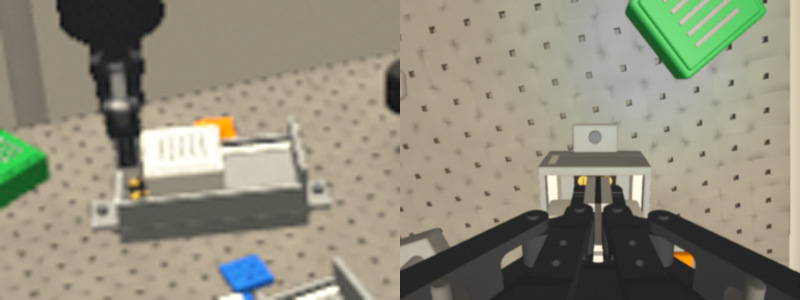

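The side view shows the cover sliding flat off the terminals, with its front edge at (222,160) now past the bar. I'll keep pushing.

Emit:
arm_command([
  [[0,0,0,-7,0,0,1],[0,0,0,-14,0,0,1],[0,0,0,-21,0,0,1],[0,0,0,-28,0,0,1],[0,0,0,-35,0,0,1],[0,0,0,-41,0,0,1],[0,0,0,-45,0,0,1],[0,0,0,-48,0,0,1],[0,0,0,-50,0,0,1],[0,0,0,-52,0,0,1]],
])

```text
time_s: 7.05
eef_pos: [0.5211, 0.3508, 0.0663]
eef_rot: [0.096, 0.995, -0.0, -0.0]
contact_force: [-0.8, 0.6, -0.8]
width: -0.0003
gripper_force: 0.5
```

Emit:
arm_command([
  [[0,0,0,-2,0,0,1],[0,0,0,-4,0,0,1],[0,0,0,-6,0,0,1],[0,0,0,-6,0,0,1]],
])

```text
time_s: 7.45
eef_pos: [0.5264, 0.3497, 0.0662]
eef_rot: [0.096, 0.995, -0.0, -0.001]
contact_force: [-4.0, -0.3, 0.6]
width: 0.0001
gripper_force: 1.7
```

Emit:
arm_command([
  [[0,0,0,-2,0,0,1],[0,0,0,-3,0,0,1],[0,0,0,-3,0,0,1]],
])

```text
time_s: 7.75
eef_pos: [0.5266, 0.3497, 0.0662]
eef_rot: [0.096, 0.995, -0.001, -0.004]
contact_force: [-11.1, 0.9, 5.6]
width: 0.0001
gripper_force: 5.7
```

The cover is hard against the stop: the force is 11 N with no further motion. I'll back off, lift and check.

Emit:
arm_command([
  [[0,0,0,6,0,0,1],[0,0,0,14,0,0,1],[0,0,0,14,0,-30,1],[0,0,0,30,0,-75,1],[0,0,0,70,0,-110,1],[0,0,0,110,10,-130,1],[0,0,0,110,20,-140,1],[0,0,0,110,20,-140,1]],
])

```text
time_s: 8.55
eef_pos: [0.4267, 0.3914, 0.2091]
eef_rot: [0.095, 0.995, 0.002, 0.003]
contact_force: [1.2, -0.3, -0.1]
width: -0.0
gripper_force: 0.0
```

```bash
python3 - <<'E'
from h import *
d=ctrl.get_image('top');b=ctrl.get_image('side')
B=cv2.resize(b['image'][140:230,190:310],(400,300),interpolation=cv2.INTER_CUBIC)
C=np.zeros((300,800,3),np.uint8);C[:,:400]=B;C[:,400:]=cv2.resize(d['image'][175:250,165:265],(400,300),interpolation=cv2.INTER_CUBIC);save('c4',C)
E
```

```text
(no output)
```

View pics/c4.png

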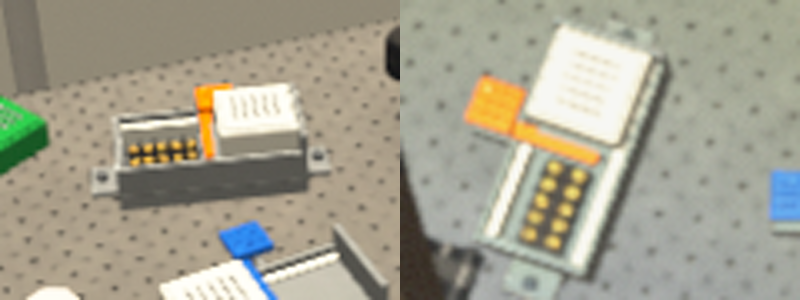

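The cover lies flat against the end stop (side crop 255,110) with the terminals bare. The tab is down, the blue unit is untouched and the robot is clear.

```bash
python3 -c "
from workcell import ctrl
print(ctrl.sign_off())"
```

```text
the job is handed in; nothing more can be done
None
```

The orange tab is pressed to its hard stop, its white cover is pushed up against the end stop, nothing else was touched as far as the camera views show, and the job is handed in (no verdict was returned).

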